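# Bond a ship-model gun mount in a clamshell jig

## Task

Set the square-footed gun mount flat into the square pocket of the open bonding jig and let go of it, then close the jig's hinged lid fully over it. Then take the steel pin from the stand and push it through the lid's hole into the base until its shoulder is fully home on the lid, and finish while still gripping the pin and pressing it down (about 10 N) so that the jig is kept pressed shut. Leave everything else on the bench where it is.

Things in the scene. Friction and masses are not known exactly. Their poses are not given: they have to be found in the camera images.
- mount: Gun mount of a ship model, light grey plastic, 30 g: a SQUARE foot 40 x 40 mm, 6 mm thick, with a round drum on top (20 mm diameter, 24 mm tall, top 30 mm above the underside). Stands on the cutting mat. Origin: centre of its underside; z up, x and y parallel to the foot's sides (any quarter turn fits the pocket).
- jig: Bonding jig, fixed to the bench: bare aluminium base block 150 (x) x 100 (y) x 24 mm, standing on the 3 mm green cutting mat. Origin: centre of its underside; z up, its x points from the pin-hole end towards the hinge. The hinge line runs along its y, at x = +65 mm, 24.5 mm above the underside.
- pocket (a point): Centre of the floor of the square pocket in the jig's base: pocket 43.5 x 43.5 mm, sides parallel to the jig's x and y, 6 mm deep (floor 18 mm above the jig's underside), so the mount's foot ends flush with the base's top. Axes as the jig's.
- base_hole (a point): Centre of the mouth of the pin hole in the jig's base, on its top face; vertical hole 13 mm diameter, goes through. It lies 50 mm from the pocket's centre, on the side away from the hinge. Axes as the jig's.
- hinge (a point): Middle of the lid's hinge line (along the jig's y), in the plane of the lid's inner face. Axes as the jig's. Measured from this line the lid has a rectangular window from 42 to 84 mm (33 mm wide), through which the drum stands when the lid is shut, a solid strip, and the pin hole at 110 mm.
- lid (a joint): Angle of the jig's lid: 0 = shut flat on the base, 1.57 = upright, 1.95 = fully back; starts upright or leaning back a little. Stiff hinge: the lid stays where it is left; 2 to 3.5 N near its free edge moves it. The lid is a flat aluminium plate, 130 mm long from hinge line to free edge, 90 mm wide, 8 mm thick, 180 g.
- lid_hole (a point): Centre of the pin hole (13 mm diameter, through the 8 mm lid) on the lid's outer face, which is its top when shut. 110 mm from the hinge line. z points out of the lid's outer face. With the lid shut it lies straight above base_hole, 8.5 mm higher.
- pin: Steel jig pin, 60 g, standing upright in the stand: shank 10 mm diameter, 30 mm long, with a tapered foot (5 mm wide at its end), then a round grip head 18 mm diameter and 34 mm tall with a flat shoulder below. Origin: lower end of the shank; z up, top of the head at 64 mm.
- pin_shoulder (a point): Centre of the flat shoulder under the pin's head, 30 mm above the pin's origin; the shoulder rests on the stand's top at the start and on the lid when the pin is fully home.
- stand: Fixed light-wood stand, 50 (x) x 120 (y) x 36 mm, with two holes of 14 mm at y = -36 and +36 mm; the pin stands in one, a scriber in the other. Origin: centre of its underside.
- round_mount: Bystander: light grey plastic gun mount like the other but with a ROUND foot (42 mm diameter, 6 mm thick), same drum. Origin: centre of its underside.
- scriber: Bystander: scriber standing in the other hole of the stand: brass collar and a pear-shaped dark wooden handle (28 mm at its widest, top 48 mm above the stand). Origin: lower end of its shank.
- hull: Bystander: light grey plastic ship hull half, an open trough 56 mm wide, about 290 mm long, 30 mm high, lying across the far side of the mat. Origin: underside, middle of the straight part.
- pin_vise: Bystander: steel pin vise with drill, 130 mm long, 13 mm thick, lying flat. Origin: near mid-length, on the mat.
- paint_jar: Bystander: small paint jar, 38 mm diameter, 45 mm tall. Origin: centre of its underside.
- glue: Bystander: amber glue bottle, 42 mm diameter, 65 mm tall. Origin: centre of its underside.
- deck: Bystander: light grey plastic ship deck, a flat plate 50 x 150 mm with details up to 9 mm high, lying in front of the robot. Origin: centre of its underside.
Mind the look-alikes: they are no part of the job. Leave any green look-alike of the mount alone.

How it is judged:
By the outcome, as a careful person would: the job done as asked, in the order asked, and still so for the second after the job is handed in, while the arm keeps its last pose, push and grip.
It also fails if it takes over 72 s, if anything falls off the work surface, if the arm or the gripper's body presses on something with over 40 N, if the wrist force passes 120 N, or if a joint passes its speed limit or range.

## Robot

A 6-joint arm with a two-finger parallel gripper is mounted at the origin on the work surface. World frame = base frame: x ahead of the robot, y to its left, z up, the work surface at z = 0. Lengths are in m, angles in degrees, forces in N, time in s.
With the tool pointing down it reaches from about 0.35 to 0.875 m from the base axis. Payload 4.2 kg.
Tool frame: the origin (TCP) lies at the very end of the fingers, on their centre line; the grasp point (between the pads) lies 19 mm behind it; z points along the fingers, y is the line along which they close (so a half turn about z gives the same grasp; the last joint's range is limited). The gripper opens to 87 mm and grips with 3 to 60 N. Pads are 19 mm wide; open, the fingers measure 117 mm over their backs; the gripper's body (75 mm by 190 mm) begins 51 mm behind the grasp point.
Start: joints at [-62.361, 22.042, 0.453, 0, -68.411, -14.817], TCP at [0.139, -0.609, 0.223] pointing down, gripper open.
Joint ranges: [-179.83, 179.83], [-69.29, 118.12], [-61.27, 80.66], [-181.25, 117.63], [-171.15, -9.14], [-177.46, 177.46]. Speed limits (degrees/s): [159.86, 159.86, 180, 180, 180, 180].

## Interface

Orientations are given as a 3x3 rotation matrix whose columns are the frame's x, y, z axes.
In Python, from station import monitor, cams, ticket gives the robot as it stands.
- The arm moves only by the tool drive_tool, never from a script. Its argument "moves" is a list of rows, each an object with "delta_pos": the shift along the tool's x, y, z in mm, a list of three; "turn": the turn about the tool's z in rad; "claw": the opening, from 0 (shut) to 1 (fully open). A call has 1 to 12 rows; each row shifts and turns the commanded pose from where the row before left it, along the tool's axes as they then stand; what a row does not reach is not made up. A row lasts 1/8 s, in which the tool goes at most 62.5 mm and 10.7 degrees, less where a joint would pass 70% of its speed; a pose out of reach is approached as far as the arm can. A call is refused whole if a number of a shift passes 62.5 or a number of a turn 0.188, either way. A call with a gripper value outside its range is refused whole. The fingers move at their own pace and stop on an object; the grip force is fixed at half the most. Time passes only in rows, so rows that do not move let the fingers close. It gives the time, the measured TCP pose, the force, the opening and the grip force at its end, in the units of the state.
- monitor.sense(): the state, without advancing time (a new reading comes with each control period).
- cams.capture(name): name is "side" or "top" or "wrist"; returns a dict with "color" (480x640x3 uint8, red, green, blue), "range_z" (480x640 float32, m along the optical axis (not along the pixel's ray), 0 where there is no reading), "vertical_fov" (degrees; the focal length in pixels is half the picture's height over the tangent of half this angle, whatever the lens; pixels are square), "cx", "cy" (the principal point, pixels), "dist" ([k1, k2, p1, p2, k3] as OpenCV has them; the pictures are not rectified), "extrinsics" (4x4, takes a point from camera to world coordinates). Camera axes: x right, y down, z forward; pixel columns grow to the right and rows downward; lengths in m; the calibration is good to about 2 mm. A picture is of the moment at which its call begins.
- ticket.finish_job(): hands the job in; it is judged then, once.
The state is a dict: "time_s": time; "joints": joint angles; "joint_velocities": joint speeds; "effort": joint torques, N m; "tcp_pos": TCP position; "ee_rot": TCP orientation; "wrist_force": force on the tool from outside, world axes, zero at the start; "moment": the same for the moment, N m; "gripper_width": opening from 0.0 (shut) to 1.0 (fully open); "gripper_force": force on a finger pad.
Only numpy, scipy, OpenCV 4.12 (cv2) and the standard library are available. Lean on these libraries where they do the work, as an engineer would, in place of code of your own. Each camera call takes 0.05 s, during which the arm holds its last target. There are 200 camera calls.

## Working session

There is one attempt and no reset: what is moved stays moved. The work goes in short steps, Python scripts to look and compute and a tool call to move; the robot and the scene stay as the last step left them, time stands still between calls to the robot, and variables do not carry over. Pictures are saved under pics/ and viewed, at most 12 in all, crops included, and the job is handed in when it is done.

Besides the shell and the picture viewer there is one more tool, called as name(argument=value, ...), one argument or row to a line, values as JSON. drive_tool: Moves the arm, as the interface text tells. Its arguments: {"type":"object","properties":{"moves":{"type":"array","items":{"type":"object","properties":{"delta_pos":{"type":"array","items":{"type":"number"}},"turn":{"type":"number"},"claw":{"type":"number"}}}}},"required":["moves"]}

```bash
mkdir -p pics; cat > h.py <<'E'
import numpy as np, cv2
from station import monitor, cams, ticket
def cap(n):
    c=cams.capture(n); h=c["color"].shape[0]
    f=h/2/np.tan(np.radians(c["vertical_fov"])/2)
    c["K"]=np.array([[f,0,c["cx"]],[0,f,c["cy"]],[0,0,1.]]); c["D"]=np.array(c["dist"],float); c["E"]=np.array(c["extrinsics"]); return c
def save(c,n,crop=None,s=1):
    im=c["color"][:,:,::-1]
    if crop: x0,y0,x1,y1=crop; im=im[y0:y1,x0:x1]
    cv2.imwrite("pics/"+n,cv2.resize(im,None,fx=s,fy=s,interpolation=cv2.INTER_CUBIC))
def plane(c,uv,z):
    p=cv2.undistortPoints(np.array(uv,float).reshape(-1,1,2),c["K"],c["D"])[:,0]
    d=np.c_[p,np.ones(len(p))]@c["E"][:3,:3].T; o=c["E"][:3,3]
    return o+d*((z-o[2])/d[:,2])[:,None]
def cloud(c):
    h,w=c["range_z"].shape
    u,v=np.meshgrid(np.arange(w),np.arange(h))
    p=cv2.undistortPoints(np.stack([u,v],-1).astype(float).reshape(-1,1,2),c["K"],c["D"])[:,0]
    z=c["range_z"].reshape(-1,1)
    P=(np.c_[p,np.ones(len(p))]*z)@c["E"][:3,:3].T+c["E"][:3,3]
    return P.reshape(h,w,3)
E
python3 - <<'E'
from h import *
s=monitor.sense(); print(s)
for n in ("top","side"):
    c=cap(n); save(c,n+"0.png"); np.savez(n+"0.npz",**{k:c[k] for k in("color","range_z","K","D","E")}); print(n,c["K"],c["D"],c["E"].round(4))
E
```

```text
{'time_s': 0.0, 'joints': array([-6.23605877e+01,  2.20900578e+01,  3.81902998e-01, -2.94861562e-02,
       -6.84135571e+01, -1.48179780e+01]), 'joint_velocities': array([ 0.03291212,  0.06506462, -0.02981539,  0.04132158,  0.03403611,
       -0.0614373 ]), 'effort': array([-1.80892352e-03, -3.90664816e+01,  1.87405533e+01,  4.22017872e+00,
        1.09519003e-02, -1.99470142e-04]), 'tcp_pos': array([ 0.13859878, -0.60882194,  0.22148026]), 'ee_rot': array([[-9.75108493e-01, -2.21727560e-01, -5.61512519e-04],
       [-2.21728256e-01,  9.75106227e-01,  2.10381517e-03],
       [ 8.10605486e-05,  2.17595124e-03, -9.99997629e-01]]), 'wrist_force': array([ 0.14464665,  0.81927355, -0.0047266 ]), 'moment': array([ 0.01539266,  0.05441124, -0.03963524]), 'gripper_force': 0.0, 'gripper_width': 1.0008312161132897}
top [[562.19066399   0.         330.26808724]
 [  0.         562.19066399 228.51252639]
 [  0.           0.           1.        ]] [-0.16561387  0.          0.          0.          0.        ] [[ 0.022  -0.993   0.1161  0.2946]
 [-0.9997 -0.0208  0.012   0.0046]
 [-0.0095 -0.1164 -0.9932  1.5908]
 [ 0.      0.      0.      1.    ]]
side [[540.10404523   0.         312.03092019]
 [  0.         540.10404523 237.90996443]
 [  0.           0.           1.        ]] [-0.06605717  0.          0.          0.          0.        ] [[-0.965  -0.1745  0.1956  0.2529]
 [-0.2619  0.6666 -0.6979  0.8575]
 [-0.0086 -0.7248 -0.689   0.8969]
 [ 0.      0.      0.      1.    ]]
```

View pics/top0.png

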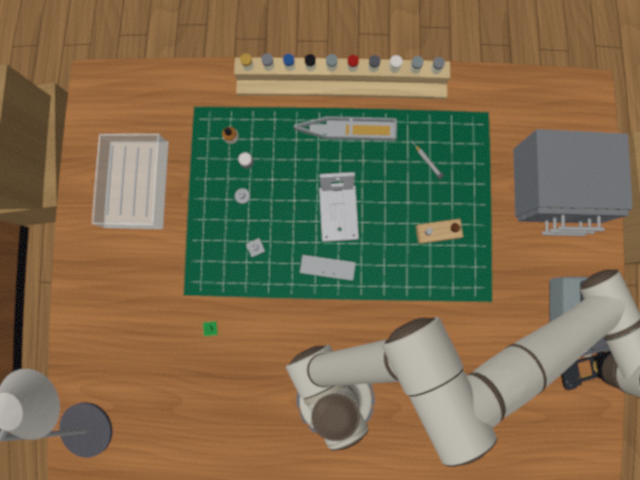

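View pics/side0.png

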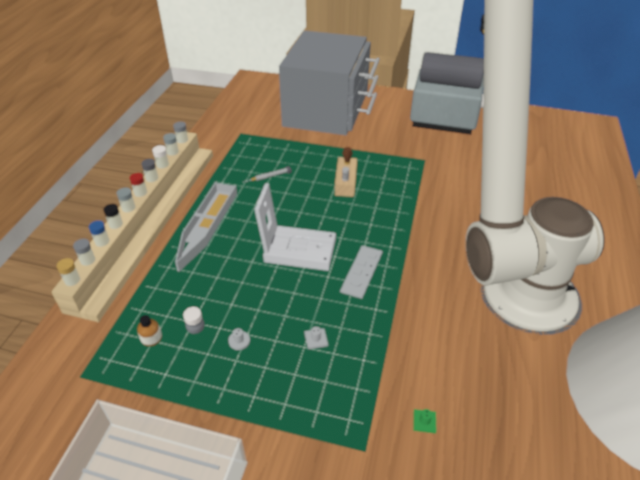

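Top view: square mount at (256,247), round one at (242,196), jig at (338,205) with its hinge towards the top, pin at (429,232), scriber at (455,228). The side view agrees, with the square mount at (316,338) and the lid nearly upright.

```bash
python3 - <<'E'
from h import *
for n in("top","side"):
    c=dict(np.load(n+"0.npz")); P=cloud(c); hsv=cv2.cvtColor(c["color"],cv2.COLOR_RGB2HSV)
    print(n,"mat z", np.median(P[...,2][(hsv[...,1]>150)&(abs(hsv[...,0].astype(int)-80)<15)&(c["range_z"]>0)]))
    grey=(hsv[...,1]<80)
    def box(m,z0,z1,ctr,r):
        k=m&(P[...,2]>z0)&(P[...,2]<z1)&(np.hypot(P[...,0]-ctr[0],P[...,1]-ctr[1])<r)
        q=P[k]; rr=cv2.minAreaRect(q[:,:2].astype(np.float32)) if len(q)>4 else None
        print(len(q), q.mean(0).round(4), np.median(q[:,2]).round(4), rr)
        return q
    t=dict(np.load("top0.npz"))
    m0=plane(t,[[256,247]],.02)[0]; j0=plane(t,[[338,212]],.03)[0]; p0=plane(t,[[429,232]],.06)[0]; s0=plane(t,[[440,230]],.04)[0]
    print(m0,j0,p0,s0)
    print("mount foot"); box(grey,.0055,.02,m0,.04)
    print("mount drum"); box(grey,.025,.05,m0,.04)
    print("jig"); box(grey,.02,.034,j0,.1)
    print("lid"); box(grey,.045,.25,j0+[.07,0,0],.09)
    print("pin"); box(grey,.05,.1,p0,.02)
    print("stand"); box(~grey,.03,.047,s0,.08)
    print("scriber"); box(hsv[...,0]>=0,.06,.12,plane(t,[[455,228]],.08)[0],.03)
E
```

```text
top mat z 0.003304792762644615
[0.42151224 0.23152074 0.02      ] [0.52418231 0.00288309 0.03      ] [ 0.46962365 -0.24843408  0.06      ] [ 0.47816244 -0.28269507  0.04      ]
mount foot
143 [0.4216 0.2347 0.0099] 0.0092 ((0.4213854670524597, 0.2360866665840149), (0.043332669883966446, 0.04290260002017021), 23.607528686523438)
mount drum
40 [0.4217 0.2351 0.0339] 0.0344 ((0.4216892421245575, 0.23526042699813843), (0.01740952581167221, 0.017461081966757774), 48.70238494873047)
jig
1607 [0.5184 0.0008 0.0267] 0.0267 ((0.521012544631958, 0.0012210868299007416), (0.14870381355285645, 0.10009907931089401), 4.385334014892578)
lid
490 [0.597  0.0076 0.1132] 0.1209 ((0.5986558198928833, 0.007261380553245544), (0.021463805809617043, 0.09007121622562408), 4.450387001037598)
pin
45 [ 0.4707 -0.245   0.0704] 0.0717 ((0.4707425832748413, -0.24568918347358704), (0.01613650657236576, 0.017736082896590233), 9.92286205291748)
stand
639 [ 0.476  -0.2792  0.0391] 0.0392 ((0.47724252939224243, -0.28277814388275146), (0.050791848450899124, 0.12480617314577103), 8.830999374389648)
scriber
79 [ 0.4814 -0.
[... 671 characters left out ...]
130798, 0.000551227480173111), (0.14930489659309387, 0.10684826970100403), 4.382340908050537)
lid
793 [0.5953 0.0138 0.1092] 0.1128 ((0.5978156328201294, 0.006097458302974701), (0.020546158775687218, 0.09791810810565948), 4.546929836273193)
pin
71 [ 0.4715 -0.2428  0.0642] 0.0652 ((0.47318166494369507, -0.24502535164356232), (0.016448426991701126, 0.018827125430107117), 48.70949935913086)
stand
371 [ 0.4753 -0.2723  0.0391] 0.0396 ((0.47725555300712585, -0.2812154293060303), (0.048858124762773514, 0.12569239735603333), 10.531709671020508)
scriber
102 [ 0.4826 -0.3105  0.0772] 0.0785 ((0.48511606454849243, -0.3135360777378082), (0.024222804233431816, 0.028187070041894913), 61.198238372802734)
```

```bash
cat >> h.py <<'E'
def go(x,y,z,yaw=None):
    "delta to TCP target in tool axes (mm) and turn (rad); yaw = world direction of tool y, deg"
    s=monitor.sense(); R=np.array(s["ee_rot"]); d=R.T@(np.array([x,y,z])-s["tcp_pos"])*1000
    cur=np.degrees(np.arctan2(R[1,1],R[0,1])); t=0
    if yaw is not None: t=-np.radians((yaw-cur+90)%180-90)
    print("t",round(s["time_s"],2),"tcp",np.round(s["tcp_pos"],4),"yaw",round(cur,2),"F",np.round(s["wrist_force"],1),"w",round(s["gripper_width"],3),"gf",s["gripper_force"],"tilt",R[2,:2].round(4),"\n d",d.round(1),"turn",round(t,3))
E
python3 -c "
from h import *
go(.43,-.25,.223,98)"
```

```text
t 0.1 tcp [ 0.1386 -0.6089  0.2216] yaw 102.81 F [-0.1  0.1 -0.4] w 0.999 gf 0.0 tilt [0.0001 0.002 ] 
 d [-363.8  285.3   -0.9] turn 0.084
```

drive_tool(
  moves=[
    {"delta_pos":[-36,29,0]},
    {"delta_pos":[-36,29,0]},
    {"delta_pos":[-36,29,0]},
    {"delta_pos":[-36,29,0]},
    {"delta_pos":[-36,29,0]},
    {"delta_pos":[-36,29,0]},
    {"delta_pos":[-36,29,0]},
    {"delta_pos":[-36,29,0]},
    {"delta_pos":[-36,29,0]},
    {"delta_pos":[-36,29,0]},
    {"delta_pos":[0,0,0]},
    {"delta_pos":[0,0,0]},
  ],
)

```text
invalid input
```

```bash
python3 - <<'E'
from h import *
c=cap("wrist"); save(c,"w1.png"); go(.421,.2355,.2,113.6)
R=np.array(monitor.sense()["ee_rot"]); print((R.T@c["E"][:3,:3]).round(3), R.T@(c["E"][:3,3]-monitor.sense()["tcp_pos"]),c["K"][0])
np.savez("w1.npz",**{k:c[k] for k in("color","range_z","K","D","E")})
E
```

```text
t 0.15 tcp [ 0.1386 -0.609   0.2217] yaw 102.82 F [-0.1  0.1 -0.1] w 0.997 gf 0.0 tilt [0.0001 0.0017] 
 d [-462.7  760.7   22.9] turn -0.188
[[-0.    -0.953 -0.303]
 [ 1.    -0.     0.001]
 [-0.001 -0.303  0.953]] [ 0.08378847  0.00052581 -0.16279115] [334.99859328   0.         318.54100892]
```

View pics/w1.png

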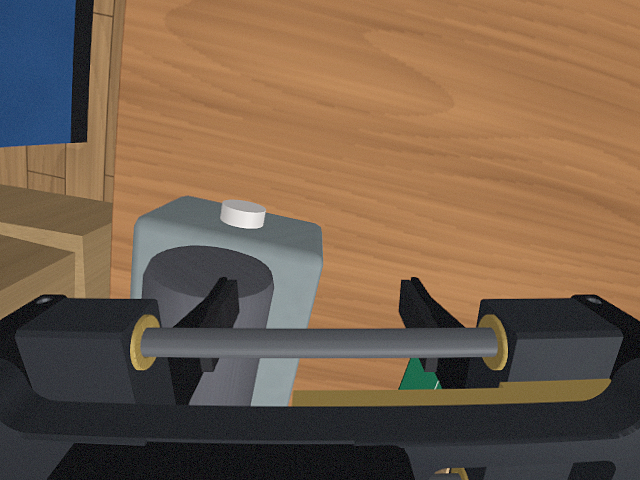

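The wrist camera sits on the tool's +x side. This view shows only the caddy and bench beyond the fingers, with the fingertips near (225,320) and (412,320). The move was refused, so I'll retry with every field filled in.

drive_tool(
  moves=[
    {"delta_pos":[-36,29,0],"turn":0,"claw":1},
    {"delta_pos":[-36,29,0],"turn":0,"claw":1},
    {"delta_pos":[-36,29,0],"turn":0,"claw":1},
    {"delta_pos":[-36,29,0],"turn":0,"claw":1},
    {"delta_pos":[-36,29,0],"turn":0,"claw":1},
    {"delta_pos":[-36,29,0],"turn":0,"claw":1},
    {"delta_pos":[-36,29,0],"turn":0,"claw":1},
    {"delta_pos":[-36,29,0],"turn":0,"claw":1},
    {"delta_pos":[-36,29,0],"turn":0,"claw":1},
    {"delta_pos":[-36,29,0],"turn":0,"claw":1},
    {"delta_pos":[-8,49,0],"turn":0,"claw":1},
    {"delta_pos":[-8,49,0],"turn":0,"claw":1},
  ],
)

```text
time_s: 1.65
tcp_pos: [0.4191, -0.1461, 0.2221]
ee_rot: [[-0.975, -0.222, -0.001], [-0.222, 0.975, 0.0], [0.001, 0.0, -1.0]]
wrist_force: [0.7, 1.1, -0.4]
gripper_width: 1.003
gripper_force: 0.0
```

```bash
python3 - <<'E'
from h import *
go(.421,.2355,.16,113.6)
E
```

```text
t 1.65 tcp [ 0.4191 -0.1461  0.2221] yaw 102.8 F [ 0.7  1.1 -0.4] w 1.003 gf 0.0 tilt [0.0007 0.0003] 
 d [-86.4 371.7  62.2] turn -0.188
```

drive_tool(
  moves=[
    {"delta_pos":[-9,43,0],"turn":0,"claw":1},
    {"delta_pos":[-9,43,0],"turn":0,"claw":1},
    {"delta_pos":[-9,43,0],"turn":0,"claw":1},
    {"delta_pos":[-9,43,0],"turn":0,"claw":1},
    {"delta_pos":[-9,43,0],"turn":0,"claw":1},
    {"delta_pos":[-9,43,0],"turn":0,"claw":1},
    {"delta_pos":[-9,43,0],"turn":0,"claw":1},
    {"delta_pos":[-9,43,20],"turn":0,"claw":1},
    {"delta_pos":[0,0,40],"turn":0,"claw":0.8},
    {"delta_pos":[0,0,20],"turn":-0.1,"claw":0.7},
    {"delta_pos":[0,0,10],"turn":-0.09,"claw":0.7},
    {"delta_pos":[0,0,0],"turn":0,"claw":0.7},
  ],
)

```text
time_s: 3.15
tcp_pos: [0.4126, 0.2033, 0.1317]
ee_rot: [[-0.916, -0.401, -0.002], [-0.401, 0.916, -0.002], [0.002, -0.001, -1.0]]
wrist_force: [0.9, -0.2, 0.5]
gripper_width: 0.717
gripper_force: 0.0
```

```bash
python3 - <<'E'
from h import *
c=cap("wrist"); save(c,"w2.png"); go(.421,.2355,.015,113.6)
np.savez("w2.npz",**{k:c[k] for k in("color","range_z","K","D","E")})
P=cloud(c); hsv=cv2.cvtColor(c["color"],cv2.COLOR_RGB2HSV); g=hsv[...,1]<80
for z0,z1 in((.0065,.012),(.028,.038)):
    k=g&(P[...,2]>z0)&(P[...,2]<z1)&(np.hypot(P[...,0]-.421,P[...,1]-.2355)<.04); q=P[k]
    print(len(q),np.median(q[:,2]) if len(q) else 0, cv2.minAreaRect(q[:,:2].astype(np.float32)) if len(q) else 0)
E
```

```text
t 3.2 tcp [0.413  0.2037 0.1324] yaw 113.63 F [ 0.  -0.2  1.1] w 0.71 gf 0.0 tilt [ 0.0007 -0.0004] 
 d [-20.1  26.  117.4] turn 0.0
1295 0.00969681434155284 ((0.4220818281173706, 0.2365501970052719), (0.04066653177142143, 0.03999430313706398), 25.562255859375)
433 0.033592194894636496 ((0.4218847453594208, 0.23635707795619965), (0.019956761971116066, 0.01905028149485588), 39.63554000854492)
```

View pics/w2.png

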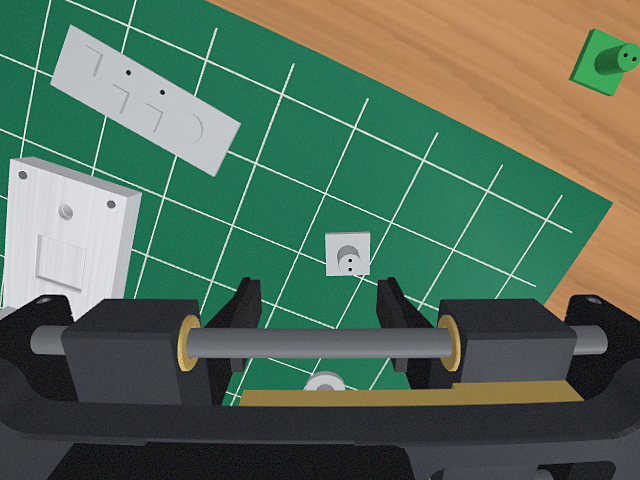

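The square mount stands at (348,254), a little right of and beyond the fingers. The round mount is hidden at (325,383), the green look-alike is at (610,60), and the pocket and hole are visible on the jig at left.

drive_tool(
  moves=[
    {"delta_pos":[-10,13,20],"turn":0,"claw":0.5},
    {"delta_pos":[-11,13,30],"turn":0,"claw":0.5},
    {"delta_pos":[0,0,30],"turn":-0.034,"claw":0.5},
    {"delta_pos":[0,0,20],"turn":0,"claw":0.5},
    {"delta_pos":[0,0,10],"turn":0,"claw":0.5},
    {"delta_pos":[0,0,0],"turn":0,"claw":0.5},
    {"delta_pos":[0,0,0],"turn":0,"claw":0.5},
  ],
)

```text
time_s: 4.08
tcp_pos: [0.4225, 0.2366, 0.0235]
ee_rot: [[-0.901, -0.433, 0.002], [-0.433, 0.901, 0.001], [-0.002, 0.001, -1.0]]
wrist_force: [-0.4, -0.3, -0.4]
gripper_width: 0.497
gripper_force: 0.0
```

```bash
python3 - <<'E'
from h import *
go(.422,.2364,.0115,115.5)
E
```

```text
t 4.08 tcp [0.4225 0.2366 0.0235] yaw 115.65 F [-0.4 -0.3 -0.4] w 0.497 gf 0.0 tilt [-0.002   0.0007] 
 d [ 0.6  0.  12. ] turn 0.003
```

drive_tool(
  moves=[
    {"delta_pos":[0,0,8],"turn":0,"claw":0.5},
    {"delta_pos":[0,0,3.5],"turn":0,"claw":0.5},
    {"delta_pos":[0,0,0],"turn":0,"claw":0.2},
    {"delta_pos":[0,0,0],"turn":0,"claw":0.1},
    {"delta_pos":[0,0,0],"turn":0,"claw":0.1},
    {"delta_pos":[0,0,0],"turn":0,"claw":0.1},
    {"delta_pos":[0,0,0],"turn":0,"claw":0.1},
  ],
)

```text
time_s: 4.95
tcp_pos: [0.422, 0.2361, 0.0112]
ee_rot: [[-0.901, -0.433, 0.0], [-0.433, 0.901, 0.0], [-0.0, 0.0, -1.0]]
wrist_force: [-0.3, -0.4, 0.2]
gripper_width: 0.22
gripper_force: 30.0
```

```bash
python3 - <<'E'
from h import *
go(.422,.2364,.0115,115.5)
E
```

```text
t 4.95 tcp [0.422  0.2361 0.0112] yaw 115.66 F [-0.3 -0.4  0.2] w 0.22 gf 29.999938462860882 tilt [-0.0003  0.0001] 
 d [-0.2  0.2 -0.3] turn 0.003
```

drive_tool(
  moves=[
    {"delta_pos":[0,0,-20],"turn":0,"claw":0.1},
    {"delta_pos":[0,0,-40],"turn":0,"claw":0.1},
    {"delta_pos":[0,0,-40],"turn":0,"claw":0.1},
    {"delta_pos":[-8,-40,-20],"turn":0,"claw":0.1},
    {"delta_pos":[-8,-48,0],"turn":0,"claw":0.1},
    {"delta_pos":[-8,-48,0],"turn":0,"claw":0.1},
    {"delta_pos":[-7,-41,0],"turn":0,"claw":0.1},
    {"delta_pos":[0,0,0],"turn":0.13,"claw":0.1},
    {"delta_pos":[0,0,0],"turn":0.13,"claw":0.1},
    {"delta_pos":[0,0,0],"turn":0.111,"claw":0.1},
    {"delta_pos":[0,0,0],"turn":0,"claw":0.1},
    {"delta_pos":[0,0,0],"turn":0,"claw":0.1},
  ],
)

```text
time_s: 6.45
tcp_pos: [0.5263, 0.0899, 0.1309]
ee_rot: [[-0.997, -0.078, -0.0], [-0.078, 0.997, -0.0], [0.0, -0.0, -1.0]]
wrist_force: [-0.0, 0.0, -0.6]
gripper_width: 0.22
gripper_force: 30.0
```

```bash
python3 - <<'E'
from h import *
c=cap("wrist"); save(c,"w3.png"); go(.526,.0014,.04,94.4)
np.savez("w3.npz",**{k:c[k] for k in("color","range_z","K","D","E")})
E
```

```text
t 6.5 tcp [0.5263 0.0899 0.131 ] yaw 94.48 F [-0.2 -0.2 -0.7] w 0.222 gf 29.999965843744576 tilt [ 0.0002 -0.0001] 
 d [  7.2 -88.2  91. ] turn 0.001
```

View pics/w3.png

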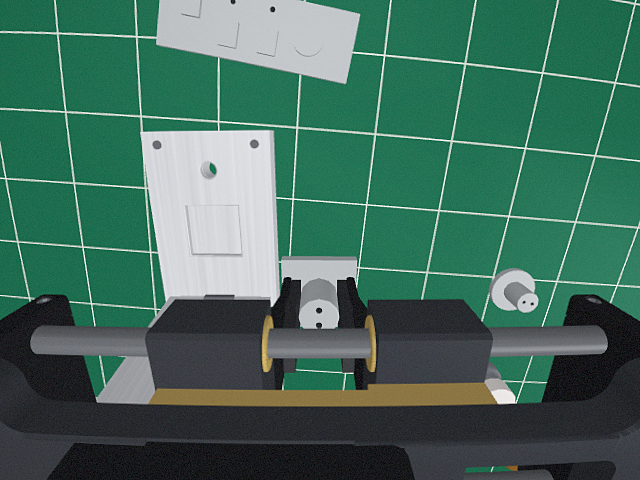

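The wrist view shows the pocket with corners near (187,206) and (242,255), the base hole at (209,170), and the held mount at (320,280), gripped square.

```bash
python3 - <<'E'
from h import *
c=dict(np.load("w3.npz")); P=cloud(c); hsv=cv2.cvtColor(c["color"],cv2.COLOR_RGB2HSV); gr=cv2.cvtColor(c["color"],cv2.COLOR_RGB2GRAY)
roi=np.zeros(gr.shape,bool); roi[120:295,130:280]=1
base=roi&(abs(P[...,2]-.027)<.003)&(hsv[...,1]<60)
print("base z",np.median(P[...,2][base])); 
b=P[base]
poc=roi&(abs(P[...,2]-.021)<.0025); poc[:190]=0
m=cv2.morphologyEx(poc.astype(np.uint8),cv2.MORPH_OPEN,np.ones((5,5),np.uint8))
n,l,st,ce=cv2.connectedComponentsWithStats(m); i=1+np.argmax(st[1:,4]); print(st[i])
q=P[l==i]; print("pocket",np.median(q[:,2]),cv2.minAreaRect(q[:,:2].astype(np.float32)))
# base front edge & sides
def edge(rows,cols,along):
    pass
k=cv2.morphologyEx((roi&(hsv[...,1]<60)).astype(np.uint8),cv2.MORPH_OPEN,np.ones((3,3)))
L=[(r,np.where(k[r,:200])[0].min()) for r in range(140,285,3)]
T=[(np.where(k[:200,x])[0].min(),x) for x in range(150,268,3)]
for nm,A in(("left",L),("top",T)):
    w=plane(c,[[x,r] for r,x in A],.027)[:,:2]; vx,vy,x0,y0=cv2.fitLine(w.astype(np.float32),cv2.DIST_HUBER,0,1e-4,1e-4).ravel(); print(nm,x0,y0,np.degrees(np.arctan2(vy,vx)))
# hole
h=np.zeros_like(gr); hm=((gr<150)|(hsv[...,1]>60)).astype(np.uint8); sub=hm[155:185,195:225]
ys,xs=np.where(sub); print("hole px",xs.min()+195,xs.max()+195,ys.min()+155,ys.max()+155)
u=[(xs.min()+xs.max())/2+195,(ys.min()+ys.max())/2+155]; print("hole",plane(c,[u],.027))
# pocket edges via gradient profile
sx=np.abs(cv2.Sobel(gr,cv2.CV_32F,1,0)); sy=np.abs(cv2.Sobel(gr,cv2.CV_32F,0,1))
def fit(pts):
    w=plane(c,pts,.027)[:,:2].astype(np.float32); return cv2.fitLine(w,cv2.DIST_HUBER,0,1e-4,1e-4).ravel()
Ls=[fit([[180+np.argmax(sx[r,180:198]),r] for r in range(212,250)]),fit([[234+np.argmax(sx[r,234:250]),r] for r in range(212,250)]),
fit([[x,199+np.argmax(sy[199:213,x])] for x in range(195,235)]),fit([[x,248+np.argmax(sy[248:264,x])] for x in range(197,236)])]
for v in Ls: print(v[2:],np.degrees(np.arctan2(v[1],v[0])))
# held mount foot
f=(hsv[...,1]<60)&(abs(P[...,2]-.1285)<.004); f[:, :275]=0;f[:,365:]=0;f[:245]=0;f[300:]=0
q=P[f]; print("foot",len(q),np.median(q[:,2]),q.min(0),q.max(0))
xs=range(285,355,3); w=[[x,np.where(f[:,x])[0].min()] for x in xs if f[:,x].any()]
v=cv2.fitLine(plane(c,w,np.median(q[:,2]))[:,:2].astype(np.float32),cv2.DIST_HUBER,0,1e-4,1e-4).ravel(); print("foot front edge",v[2:],np.degrees(np.arctan2(v[1],v[0])))
E
```

```text
base z 0.027675746042981675
[ 188  205   53   49 2390]
pocket 0.021648972975558817 ((0.5281316637992859, 0.0017912834882736206), (0.043112367391586304, 0.042894553393125534), 4.783647537231445)
left 0.5130178 -0.0487365 4.6455607
top 0.44740385 0.0020697254 -85.293205
hole px 208 216 163 177
hole [[0.4773706  0.00224439 0.027     ]]
[ 0.52444726 -0.01920473] 5.653943
[0.526577   0.02409941] 4.1996865
[0.5046584  0.00399019] -85.69366
[0.54714245 0.00480768] -85.43792
foot 1829 0.12946255358456008 [0.50492969 0.06922201 0.12450113] [0.5257548  0.10938482 0.13248953]
foot front edge [0.5050123  0.08932155] -85.44968
```

drive_tool(
  moves=[
    {"delta_pos":[2,-30,0],"turn":0,"claw":0.1},
    {"delta_pos":[2.3,-32,0],"turn":0,"claw":0.1},
    {"delta_pos":[2,-25.5,0],"turn":0,"claw":0.1},
    {"delta_pos":[0,0,30],"turn":0,"claw":0.1},
    {"delta_pos":[0,0,30],"turn":0,"claw":0.1},
    {"delta_pos":[0,0,24],"turn":0,"claw":0.1},
    {"delta_pos":[0,0,11],"turn":0,"claw":0.1},
    {"delta_pos":[0,0,0],"turn":0,"claw":0.1},
    {"delta_pos":[0,0,0],"turn":0,"claw":0.1},
  ],
)

```text
time_s: 7.62
tcp_pos: [0.5277, 0.0024, 0.037]
ee_rot: [[-0.997, -0.077, 0.002], [-0.077, 0.997, 0.0], [-0.002, 0.0, -1.0]]
wrist_force: [0.3, 0.5, 0.4]
gripper_width: 0.222
gripper_force: 30.0
```

```bash
python3 - <<'E'
from h import *
c=cap("wrist"); save(c,"w4.png",(200,100,440,300),3); go(.5268,.0022,.0292,94.5)
np.savez("w4.npz",**{k:c[k] for k in("color","range_z","K","D","E")})
P=cloud(c);print(P[240:290:8,320,2].round(4))
E
```

```text
t 7.67 tcp [0.5277 0.0024 0.0371] yaw 94.43 F [ 1.1  0.1 -0.4] w 0.221 gf 29.999902490526438 tilt [-0.0022  0.0003] 
 d [ 1.  -0.2  7.9] turn -0.001
[0.028  0.0289 0.0296 0.0353 0.0351 0.0382 0.0482]
```

View pics/w4.png

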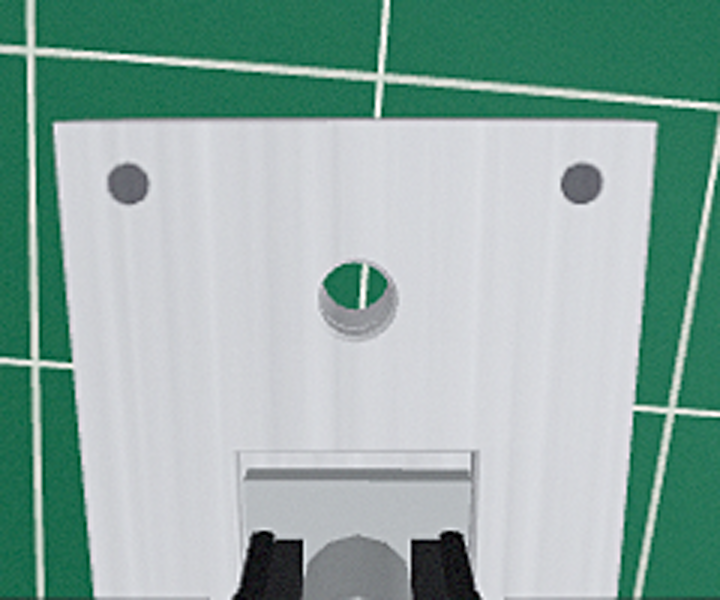

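The foot is centred sideways in the pocket: foot edges at 245 and 470, pocket edges at 240 and 476 in the crop. The hole is at crop (358,300), and I still need to check the x gap.

```bash
python3 - <<'E'
from h import *
c=dict(np.load("w4.npz")); U=lambda x,y:[[200+(x+.5)/3-.5,100+(y+.5)/3-.5]]
print("rim mid",plane(c,U(358,451),.027), "foot top edge",plane(c,U(358,470),.0345),"foot bottom edge",plane(c,U(358,479),.0288))
print("rim L,R",plane(c,U(239,460),.027),plane(c,U(477,460),.027),"foot L R",plane(c,U(245,475),.031),plane(c,U(470,475),.031))
print("hole",plane(c,U(358.5,300),.027), plane(c,U(319,300),.027),plane(c,U(398,300),.027),plane(c,U(358,259),.027),plane(c,U(358,341),.027))
print("front edge",plane(c,U(355,120),.027),"corners",plane(c,U(54,122),.027),plane(c,U(657,120),.027))
E
```

```text
rim mid [[0.50557537 0.00157142 0.027     ]] foot top edge [[0.50642666 0.00162322 0.0345    ]] foot bottom edge [[0.51033619 0.00193908 0.0288    ]]
rim L,R [[ 0.50900548 -0.02002591  0.027     ]] [[0.50564543 0.02344615 0.027     ]] foot L R [[ 0.51028364 -0.01845008  0.031     ]] [[0.50716593 0.02189182 0.031     ]]
hole [[ 0.47773208 -0.0005116   0.027     ]] [[ 0.47826164 -0.00737069  0.027     ]] [[0.47719944 0.00634774 0.027     ]] [[ 0.47060615 -0.00115432  0.027     ]] [[ 4.85044037e-01 -2.90376236e-05  2.70000000e-02]]
front edge [[ 0.44762609 -0.00344321  0.027     ]] corners [[ 0.45160465 -0.05334008  0.027     ]] [[0.44353802 0.04659816 0.027     ]]
```

```bash
python3 - <<'E'
from h import *
c=dict(np.load("w4.npz")); U=lambda x,y:[[200+(x+.5)/3-.5,100+(y+.5)/3-.5]]
print(plane(c,U(358,468.5),.0288),plane(c,U(358,480),.0348)); gr=cv2.cvtColor(c["color"],cv2.COLOR_RGB2GRAY)
print(gr[246:266,310],gr[246:266,325])
E
```

```text
[[0.50829761 0.00178015 0.0288    ]] [[0.50818782 0.00175994 0.0348    ]]
[213 213 212 211 192 213 211 211 213 219 148 123 126 124 181 193 189 187
 187 187] [214 212 213 213 187 212 211 211 212 219 147 123 125 128 162 193 188 189
 187 186]
```

drive_tool(
  moves=[
    {"delta_pos":[1,0,0],"turn":0,"claw":0.1},
    {"delta_pos":[0,0,3],"turn":0,"claw":0.1},
    {"delta_pos":[0,0,3],"turn":0,"claw":0.1},
    {"delta_pos":[0,0,2],"turn":0,"claw":0.1},
    {"delta_pos":[0,0,0],"turn":0,"claw":0.1},
    {"delta_pos":[0,0,0],"turn":0,"claw":0.1},
  ],
)

```text
time_s: 8.43
tcp_pos: [0.5258, 0.0021, 0.0291]
ee_rot: [[-0.997, -0.077, -0.0], [-0.077, 0.997, -0.0], [0.0, -0.0, -1.0]]
wrist_force: [-3.4, 0.4, 8.3]
gripper_width: 0.225
gripper_force: 30.0
```

```bash
python3 - <<'E'
from h import *
c=cap("wrist"); go(.5268,.0022,.0292,94.5)
P=cloud(c);print(P[230:290:4,310,2].round(4)); gr=cv2.cvtColor(c["color"],cv2.COLOR_RGB2GRAY); print(gr[246:272,310])
E
```

```text
t 8.47 tcp [0.5258 0.0021 0.0291] yaw 94.43 F [-3.5  0.6  8.1] w 0.223 gf 30.00014690682292 tilt [ 0.0002 -0.0003] 
 d [-1.   0.  -0.1] turn -0.001
[0.0284 0.0287 0.0285 0.0274 0.028  0.0283 0.0274 0.0269 0.0267 0.0274
 0.0273 0.0288 0.0281 0.0307 0.0362]
[209 214 210 212 210 213 212 211 213 213 212 214 207 128 175 190 186 187
 184 187 185 186 188 186 185 186]
```

drive_tool(
  moves=[
    {"delta_pos":[0,0,0],"turn":0,"claw":0.25},
    {"delta_pos":[0,0,0],"turn":0,"claw":0.3},
    {"delta_pos":[0,0,0],"turn":0,"claw":0.38},
    {"delta_pos":[0,0,0],"turn":0,"claw":0.4},
    {"delta_pos":[0,0,-20],"turn":0,"claw":0.4},
    {"delta_pos":[0,0,-30],"turn":0,"claw":0.4},
    {"delta_pos":[-10,0,-30],"turn":0,"claw":0.4},
    {"delta_pos":[-10,0,-10],"turn":0,"claw":0.4},
    {"delta_pos":[0,0,0],"turn":0,"claw":0.4},
    {"delta_pos":[0,0,0],"turn":0,"claw":0.4},
  ],
)

```text
time_s: 9.72
tcp_pos: [0.5446, 0.0034, 0.1164]
ee_rot: [[-0.997, -0.076, -0.003], [-0.076, 0.997, -0.0], [0.003, -0.0, -1.0]]
wrist_force: [0.3, 0.2, 0.1]
gripper_width: 0.4
gripper_force: 0.0
```

```bash
python3 - <<'E'
from h import *
c=cap("wrist"); save(c,"w5.png",(160,80,480,320),2); go(.5268,.0022,.0292,94.5)
np.savez("w5.npz",**{k:c[k] for k in("color","range_z","K","D","E")})
s=cap("side"); P=cloud(s); hsv=cv2.cvtColor(s["color"],cv2.COLOR_RGB2HSV)
t=cap("top"); Q=cloud(t)
for n,X in(("side",P),("top",Q)):
    k=(X[...,2]>.05)&(X[...,2]<.17)&(X[...,0]>.57)&(X[...,0]<.63)&(abs(X[...,1])<.06); q=X[k]; 
    print(n,len(q),q[:,2].max() if len(q) else 0)
    for z in np.arange(.05,.165,.015):
        a=q[abs(q[:,2]-z)<.0075]
        if len(a): print(round(z,3),len(a),a[:,0].min().round(4),np.median(a[:,0]-.0767*(a[:,1]-.007)).round(4),a[:,0].max().round(4))
E
```

```text
t 9.78 tcp [0.5446 0.0034 0.1165] yaw 94.38 F [ 0.4 -0.9 -0.1] w 0.401 gf 0.0 tilt [ 0.0034 -0.0004] 
 d [17.5  0.2 87.3] turn -0.002
side 462 0.16131112109293733
0.05 46 0.5847 0.5885 0.5931
0.065 110 0.5855 0.5898 0.5991
0.08 70 0.5871 0.591 0.6006
0.095 51 0.5884 0.5895 0.6009
0.11 50 0.5897 0.5905 0.5987
0.125 44 0.5917 0.5917 0.6002
0.14 32 0.5935 0.5933 0.6025
0.155 59 0.5946 0.5993 0.61
top 0 0
```

View pics/w5.png

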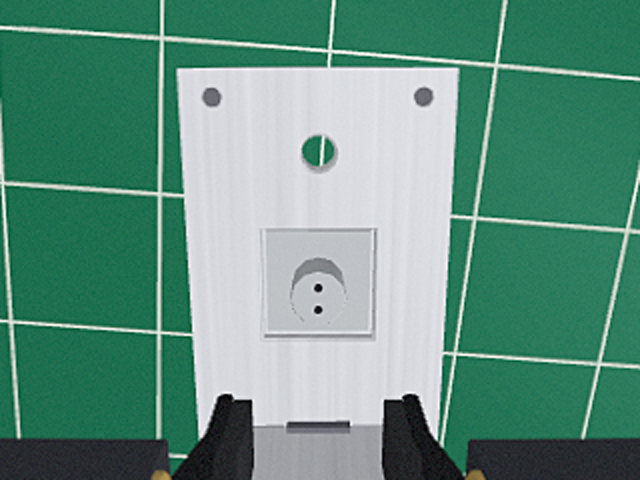

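The mount sits flush in the pocket, with the drum at crop (318,285) and the base hole at (320,152). The lid leans back about 6°. Next I'll swing behind the lid with shut fingers and push it over.

drive_tool(
  moves=[
    {"delta_pos":[0,0,-42],"turn":0,"claw":0.2},
    {"delta_pos":[0,5,-42],"turn":0,"claw":0.0},
    {"delta_pos":[-30,10,0],"turn":0,"claw":0.0},
    {"delta_pos":[-35,10,0],"turn":0,"claw":0.0},
    {"delta_pos":[-32,0,0],"turn":0,"claw":0.0},
    {"delta_pos":[0,0,30],"turn":0,"claw":0.0},
    {"delta_pos":[0,0,25],"turn":0,"claw":0.0},
    {"delta_pos":[0,0,8],"turn":0,"claw":0.0},
    {"delta_pos":[0,0,0],"turn":0,"claw":0.0},
  ],
)

```text
time_s: 11.0
tcp_pos: [0.6405, 0.0359, 0.1387]
ee_rot: [[-0.997, -0.077, -0.001], [-0.077, 0.997, -0.001], [0.001, -0.001, -1.0]]
wrist_force: [0.2, -1.0, 0.3]
gripper_width: 0.004
gripper_force: 0.0
```

```bash
cat >> h.py <<'E'
H=np.array([.5862,.0067]); J=np.radians(4.5); ex=np.array([np.cos(J),np.sin(J)]); ey=np.array([-ex[1],ex[0]])
def sj():
    p=monitor.sense(); d=p["tcp_pos"][:2]-H; print("s",(-d@ex*1000).round(1),"yj",(d@ey*1000).round(1),"z",(p["tcp_pos"][2]*1000).round(1),"F",p["wrist_force"].round(1),"t",p["time_s"])
E
python3 -c "
from h import *
sj()"
```

```text
s -56.4 yj 24.9 z 138.7 F [ 0.2 -1.   0.3] t 11.0
```

drive_tool(
  moves=[
    {"delta_pos":[13,0,0],"turn":0,"claw":0},
    {"delta_pos":[13,0,0],"turn":0,"claw":0},
    {"delta_pos":[13,0,1],"turn":0,"claw":0},
    {"delta_pos":[14,0,0.5],"turn":0,"claw":0},
    {"delta_pos":[14.5,0,1],"turn":0,"claw":0},
    {"delta_pos":[14,0,4],"turn":0,"claw":0},
    {"delta_pos":[13.4,0,5],"turn":0,"claw":0},
    {"delta_pos":[12.5,0,7],"turn":0,"claw":0},
    {"delta_pos":[11.5,0,9],"turn":0,"claw":0},
  ],
)

```text
time_s: 12.12
tcp_pos: [0.5207, 0.0267, 0.1113]
ee_rot: [[-0.997, -0.077, -0.0], [-0.077, 0.997, -0.0], [0.0, 0.0, -1.0]]
wrist_force: [1.4, -0.2, 0.2]
gripper_width: 0.007
gripper_force: 0.5
```

```bash
python3 -c "
from h import *
sj(); c=cap('side'); save(c,'s5.png',(200,150,400,300),3)"
```

```text
s 63.7 yj 25.1 z 111.3 F [ 1.4 -0.2  0.2] t 12.125
```

View pics/s5.png

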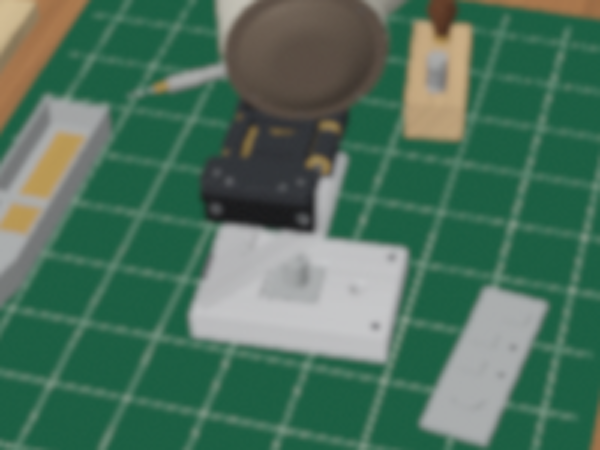

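The side view shows the lid's edge in front of the fingers at about 45–60°, with the mount still seated at (293,275). I'll carry on closing.

drive_tool(
  moves=[
    {"delta_pos":[10,0,10],"turn":0,"claw":0},
    {"delta_pos":[8.5,0,12],"turn":0,"claw":0},
    {"delta_pos":[7,0,12.5],"turn":0,"claw":0},
    {"delta_pos":[6,0,13],"turn":0,"claw":0},
    {"delta_pos":[3,0,10],"turn":0,"claw":0},
    {"delta_pos":[2,0,9],"turn":0,"claw":0},
    {"delta_pos":[0.5,0,7],"turn":0,"claw":0},
    {"delta_pos":[0,0,2],"turn":0,"claw":0},
    {"delta_pos":[0,0,1],"turn":0,"claw":0},
    {"delta_pos":[0,0,0],"turn":0,"claw":0},
  ],
)

```text
time_s: 13.42
tcp_pos: [0.4847, 0.0239, 0.0358]
ee_rot: [[-0.997, -0.077, -0.001], [-0.077, 0.997, -0.0], [0.001, -0.0, -1.0]]
wrist_force: [-4.1, 0.3, 7.3]
gripper_width: 0.001
gripper_force: 3.8
```

```bash
python3 -c "
from h import *
sj()"
```

```text
s 99.8 yj 25.1 z 35.8 F [-4.1  0.3  7.3] t 13.425
```

The lid is down: contact at z = 35.8 mm with 7 N upward. I'll press slightly, lift, and head for the pin.

drive_tool(
  moves=[
    {"delta_pos":[0,0,1],"turn":0,"claw":0},
    {"delta_pos":[0,0,0],"turn":0,"claw":0},
    {"delta_pos":[0,0,-24],"turn":0,"claw":0.1},
    {"delta_pos":[0,0,-40],"turn":0,"claw":0.45},
    {"delta_pos":[0,-20,-32],"turn":0,"claw":0.45},
    {"delta_pos":[4,-45,0],"turn":0,"claw":0.45},
    {"delta_pos":[4,-50,0],"turn":0,"claw":0.45},
    {"delta_pos":[4,-50,0],"turn":0,"claw":0.45},
    {"delta_pos":[4,-50,0],"turn":0,"claw":0.45},
    {"delta_pos":[4,-40,0],"turn":0,"claw":0.45},
    {"delta_pos":[4,-12,0],"turn":0,"claw":0.45},
    {"delta_pos":[0,0,0],"turn":0,"claw":0.45},
  ],
)

```text
time_s: 14.92
tcp_pos: [0.4814, -0.2443, 0.1299]
ee_rot: [[-0.997, -0.075, -0.0], [-0.075, 0.997, 0.0], [0.0, 0.0, -1.0]]
wrist_force: [-0.6, 0.1, 0.4]
gripper_width: 0.452
gripper_force: 0.0
```

```bash
python3 - <<'E'
from h import *
c=cap("wrist"); save(c,"w6.png"); go(.4707,-.2450,.043)
np.savez("w6.npz",**{k:c[k] for k in("color","range_z","K","D","E")})
P=cloud(c)
k=(abs(P[...,2]-.073)<.004)&(np.hypot(P[...,0]-.4707,P[...,1]+.245)<.02); q=P[k]
if len(q): print(len(q),np.median(q[:,2]),q.mean(0),cv2.minEnclosingCircle(q[:,:2].astype(np.float32)))
k=(abs(P[...,2]-.039)<.004)&(np.hypot(P[...,0]-.477,P[...,1]+.282)<.08); q=P[k]; print(np.median(q[:,2]),cv2.minAreaRect(q[:,:2].astype(np.float32)))
t=cap("top"); T=cloud(t)
k=(T[...,0]>.43)&(T[...,0]<.6)&(abs(T[...,1])<.06)&(T[...,2]>.02); q=T[k]; print("lid z pcts",np.percentile(q[:,2],[5,25,50,75,95]).round(4))
k=(abs(T[...,2]-.0355)<.003)&(T[...,0]>.42)&(T[...,0]<.62)&(abs(T[...,1])<.07);print(cv2.minAreaRect(T[k][:,:2].astype(np.float32)))
save(t,"t6.png",(280,160,400,260),4)
E
```

```text
t 14.97 tcp [ 0.4816 -0.2436  0.13  ] yaw 94.39 F [-0.6 -0.1 -0.7] w 0.449 gf 0.0 tilt [0.0001 0.0003] 
 d [10.9 -0.6 87. ] turn 0
518 0.07362966148701715 [ 0.47058715 -0.24656458  0.0734722 ] ((0.4710314869880676, -0.24653691053390503), 0.008999974466860294)
0.03968139885794136 ((0.47715720534324646, -0.2821403443813324), (0.050978127866983414, 0.1201706975698471), 8.812161445617676)
lid z pcts [0.0257 0.033  0.038  0.4707 0.5172]
((0.5227669477462769, 0.0025413110852241516), (0.1477494239807129, 0.09781905263662338), 6.212075710296631)
```

View pics/w6.png

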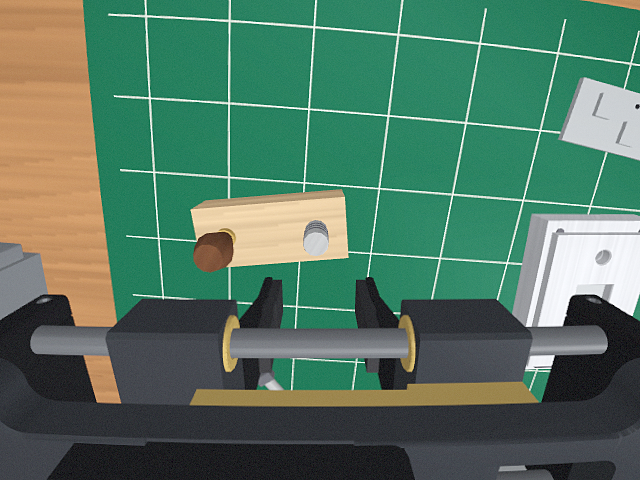

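The wrist view shows the pin head at (316,240) in the stand and the scriber at (215,250). The shut lid is at right, with its hole at (603,257).

drive_tool(
  moves=[
    {"delta_pos":[5,-1,10],"turn":0,"claw":0.45},
    {"delta_pos":[5.9,-1.1,25],"turn":0,"claw":0.45},
    {"delta_pos":[0,0,25],"turn":0,"claw":0.45},
    {"delta_pos":[0,0,17],"turn":0,"claw":0.45},
    {"delta_pos":[0,0,9],"turn":0,"claw":0.45},
    {"delta_pos":[0,0,0],"turn":0,"claw":0.45},
    {"delta_pos":[0,0,0],"turn":0,"claw":0.1},
    {"delta_pos":[0,0,0],"turn":0,"claw":0.1},
    {"delta_pos":[0,0,0],"turn":0,"claw":0.1},
    {"delta_pos":[0,0,0],"turn":0,"claw":0.1},
  ],
)

```text
time_s: 16.27
tcp_pos: [0.4713, -0.247, 0.0446]
ee_rot: [[-0.997, -0.077, 0.001], [-0.077, 0.997, -0.0], [-0.001, -0.0, -1.0]]
wrist_force: [-0.5, 0.7, 2.6]
gripper_width: 0.197
gripper_force: 30.0
```

```bash
python3 -c "
from h import *
go(.4709,-.2465,.043,94.4)"
```

```text
t 16.27 tcp [ 0.4713 -0.247   0.0446] yaw 94.4 F [-0.5  0.7  2.6] w 0.197 gf 30.000062361359596 tilt [-0.0009 -0.0003] 
 d [0.4 0.6 1.6] turn 0.0
```

drive_tool(
  moves=[
    {"delta_pos":[0,0,-10],"turn":0,"claw":0.1},
    {"delta_pos":[0,0,-25],"turn":0,"claw":0.1},
    {"delta_pos":[0,0,-40],"turn":0,"claw":0.1},
    {"delta_pos":[-4,38,0],"turn":0,"claw":0.1},
    {"delta_pos":[-4,43,0],"turn":0,"claw":0.1},
    {"delta_pos":[-4,43,0],"turn":0,"claw":0.1},
    {"delta_pos":[-4,43,0],"turn":0,"claw":0.1},
    {"delta_pos":[-3,29,0],"turn":0,"claw":0.1},
    {"delta_pos":[0,0,20],"turn":0,"claw":0.1},
    {"delta_pos":[0,0,7],"turn":0,"claw":0.1},
    {"delta_pos":[0,0,0],"turn":0,"claw":0.1},
    {"delta_pos":[0,0,0],"turn":0,"claw":0.1},
  ],
)

```text
time_s: 17.77
tcp_pos: [0.4754, -0.0504, 0.0926]
ee_rot: [[-0.997, -0.076, 0.001], [-0.076, 0.997, 0.0], [-0.001, -0.0, -1.0]]
wrist_force: [0.8, -0.1, 0.1]
gripper_width: 0.193
gripper_force: 30.0
```

```bash
python3 - <<'E'
from h import *
c=cap("wrist"); save(c,"w7.png",(240,100,560,340),2); go(.4766,-.0019,.075,94.4)
np.savez("w7.npz",**{k:c[k] for k in("color","range_z","K","D","E")})
E
```

```text
t 17.82 tcp [ 0.4754 -0.0504  0.0926] yaw 94.37 F [ 0.7 -0.  -0.9] w 0.199 gf 29.999521686695516 tilt [-0.0011  0.    ] 
 d [-4.9 48.2 17.6] turn -0.001
```

View pics/w7.png

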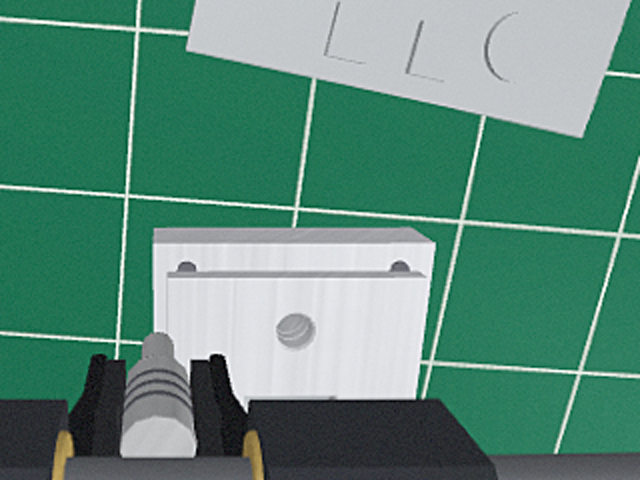

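The lid is shut with its hole at crop (295,331). The pin is held at (158,400) with its tip near (158,337). Now I'll compare the expected pin projection with the picture.

```bash
python3 - <<'E'
from h import *
c=dict(np.load("w7.npz")); gr=cv2.cvtColor(c["color"],cv2.COLOR_RGB2GRAY)
k=cv2.medianBlur(gr,3)[250:282,372:404]; m=(k<200).astype(np.uint8); n,l,st,ce=cv2.connectedComponentsWithStats(m); i=max(range(1,n),key=lambda i:st[i,4]); print(st[1:],ce[1:])
cn=max(cv2.findContours((l==i).astype(np.uint8),0,1)[0],key=len); el=cv2.fitEllipse(cn); print(el)
hp=[[372+el[0][0],250+el[0][1]]]; h=plane(c,hp,.0355)[0]; print("hole",h)
E=np.linalg.inv(c["E"]); tc=np.array([.4754,-.0504,.0926])
def proj(p): return (cv2.projectPoints(np.array(p,float).reshape(-1,1,3),cv2.Rodrigues(E[:3,:3])[0],E[:3,3],c["K"],c["D"])[0][:,0]-[240,100])*2
a=np.linspace(0,2*np.pi,60)
for nm,z,r in(("tip",-.0356,.0025),("shank",-.025,.005),("shoulder",-.0056,.009),("top",.0284,.009)):
    q=proj(tc+np.c_[r*np.cos(a),r*np.sin(a),0*a+z]); print(nm,q.min(0).round(1),q.max(0).round(1))
for r in(266,268,270,272,274,276,278): print(r,(r-100)*2,gr[r,308:332])
E
```

```text
[[  6   7  20  18 281]] [[15.60854093 15.13523132]]
((15.606888771057129, 15.173583030700684), (17.277807235717773, 18.933950424194336), 86.09040832519531)
hole [ 0.477721   -0.00050486  0.0355    ]
tip [147.4 331.1] [163.  345.5]
shank [138.8 336.7] [171.5 366.8]
shoulder [122.6 350.8] [187.3 409.3]
top [115.5 412.4] [193.7 480.4]
266 332 [ 83  85  87  82  88  82  82 114 105 165 122 116 153 144 207 206 222 222
 221 221 222 218 217 222]
268 336 [ 85  89  82  83  99 131 142 142 137 134 133 136 131 129 123 119 150 230
 226 222 221 220 220 223]
270 340 [139 147 105  92 135 136 139 138 137 136 131 135 129 132 125 129 124 124
 189 227 221 217 217 222]
272 344 [120 120 121 128 131 133 134 138 135 134 134 131 133 134 127 128 130 129
 130 231 223 219 220 222]
274 348 [ 88  79  79 134 133 137 138 135 137 138 135 131 134 130 133 125 131 134
 130 232 225 219 219 222]
276 352 [ 86  80  88 132 135 133 137 136 134 137 135 131 133 130 129 121 133 132
 135 216 224 220 220 223]
278 356 [ 88  77  90 134 135 105 133 151 132 134 131 139 135 143 135 130 125 127
 133 219 227 219 221 222]
```

drive_tool(
  moves=[
    {"delta_pos":[-2.7,24,0],"turn":0,"claw":0.1},
    {"delta_pos":[-3,24.7,0],"turn":0,"claw":0.1},
    {"delta_pos":[0,0,8],"turn":0,"claw":0.1},
    {"delta_pos":[0,0,6],"turn":0,"claw":0.1},
    {"delta_pos":[0,0,0],"turn":0,"claw":0.1},
    {"delta_pos":[0,0,0],"turn":0,"claw":0.1},
  ],
)

```text
time_s: 18.58
tcp_pos: [0.4769, -0.0016, 0.078]
ee_rot: [[-0.997, -0.076, -0.0], [-0.076, 0.997, -0.0], [0.0, -0.0, -1.0]]
wrist_force: [-1.1, 1.0, 0.1]
gripper_width: 0.196
gripper_force: 30.0
```

```bash
python3 - <<'E'
from h import *
c=cap("wrist"); save(c,"w8.png",(270,220,370,295),8); go(.4774,-.0014,.041,94.4)
E
```

```text
t 18.62 tcp [ 0.477  -0.0015  0.0781] yaw 94.36 F [-0.5 -0.  -0.5] w 0.197 gf 29.999486720189452 tilt [-0.0001 -0.0001] 
 d [-0.4  0.1 37.1] turn -0.001
```

View pics/w8.png

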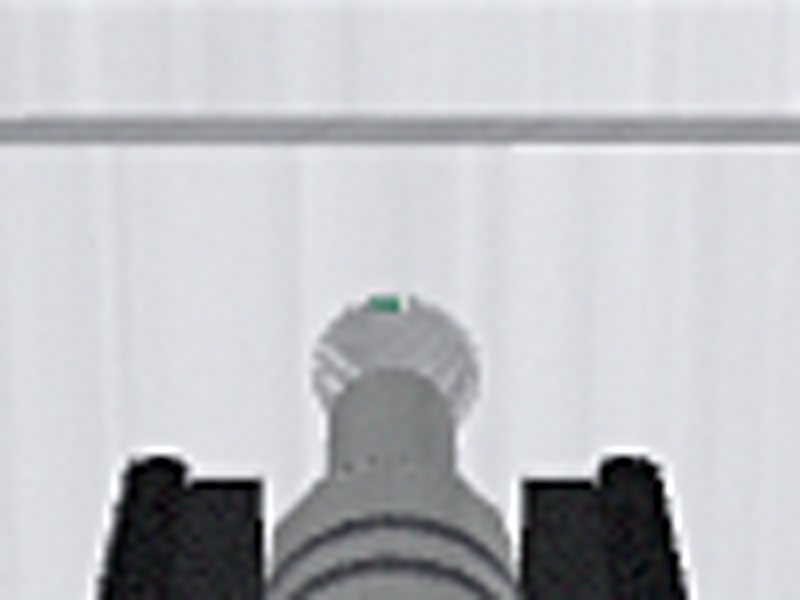

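The shank (column 392) lines up with the hole (column 396). In x the tip looks about 1 mm too far toward the robot, so I'll correct by -0.8 and insert gently.

drive_tool(
  moves=[
    {"delta_pos":[-0.8,0.2,0],"turn":0,"claw":0.1},
    {"delta_pos":[0,0,5],"turn":0,"claw":0.1},
    {"delta_pos":[0,0,5],"turn":0,"claw":0.1},
    {"delta_pos":[0,0,4],"turn":0,"claw":0.1},
    {"delta_pos":[0,0,0],"turn":0,"claw":0.1},
    {"delta_pos":[0,0,0],"turn":0,"claw":0.1},
  ],
)

```text
time_s: 19.38
tcp_pos: [0.4777, -0.0008, 0.064]
ee_rot: [[-0.997, -0.077, -0.0], [-0.077, 0.997, -0.0], [0.0, -0.0, -1.0]]
wrist_force: [0.5, 0.7, -0.8]
gripper_width: 0.197
gripper_force: 30.0
```

Tip is at about z = 28 mm inside the lid with no force. I'll continue.

drive_tool(
  moves=[
    {"delta_pos":[0,0,4],"turn":0,"claw":0.1},
    {"delta_pos":[0,0,4],"turn":0,"claw":0.1},
    {"delta_pos":[0,0,4],"turn":0,"claw":0.1},
    {"delta_pos":[0,0,4],"turn":0,"claw":0.1},
    {"delta_pos":[0,0,2],"turn":0,"claw":0.1},
    {"delta_pos":[0,0,2],"turn":0,"claw":0.1},
    {"delta_pos":[0,0,0],"turn":0,"claw":0.1},
    {"delta_pos":[0,0,0],"turn":0,"claw":0.1},
  ],
)

```text
time_s: 20.38
tcp_pos: [0.4778, -0.0008, 0.0441]
ee_rot: [[-0.997, -0.077, 0.0], [-0.077, 0.997, 0.0], [-0.0, 0.0, -1.0]]
wrist_force: [-0.3, 0.1, -0.9]
gripper_width: 0.197
gripper_force: 30.0
```

drive_tool(
  moves=[
    {"delta_pos":[0,0,1],"turn":0,"claw":0.1},
    {"delta_pos":[0,0,1],"turn":0,"claw":0.1},
    {"delta_pos":[0,0,0.8],"turn":0,"claw":0.1},
    {"delta_pos":[0,0,0.2],"turn":0,"claw":0.1},
    {"delta_pos":[0,0,0],"turn":0,"claw":0.1},
    {"delta_pos":[0,0,0],"turn":0,"claw":0.1},
  ],
)

```text
time_s: 21.12
tcp_pos: [0.4776, -0.0008, 0.0411]
ee_rot: [[-0.997, -0.077, -0.0], [-0.077, 0.997, -0.0], [0.0, -0.0, -1.0]]
wrist_force: [-0.3, 0.1, -0.4]
gripper_width: 0.197
gripper_force: 30.0
```

drive_tool(
  moves=[
    {"delta_pos":[0,0,0.4],"turn":0,"claw":0.1},
    {"delta_pos":[0,0,0.4],"turn":0,"claw":0.1},
    {"delta_pos":[0,0,0],"turn":0,"claw":0.1},
    {"delta_pos":[0,0,0],"turn":0,"claw":0.1},
  ],
)

```text
time_s: 21.62
tcp_pos: [0.4777, -0.0008, 0.0409]
ee_rot: [[-0.997, -0.077, 0.0], [-0.077, 0.997, -0.0], [-0.0, -0.0, -1.0]]
wrist_force: [-2.3, 0.9, 6.3]
gripper_width: 0.197
gripper_force: 30.0
```

drive_tool(
  moves=[
    {"delta_pos":[0,0,0.4],"turn":0,"claw":0.1},
    {"delta_pos":[0,0,0],"turn":0,"claw":0.1},
    {"delta_pos":[0,0,0],"turn":0,"claw":0.1},
    {"delta_pos":[0,0,0],"turn":0,"claw":0.1},
  ],
)

```text
time_s: 22.12
tcp_pos: [0.4777, -0.0008, 0.0409]
ee_rot: [[-0.997, -0.077, 0.0], [-0.077, 0.997, -0.0], [-0.0, -0.0, -1.0]]
wrist_force: [-3.3, -0.3, 9.7]
gripper_width: 0.201
gripper_force: 30.0
```

```bash
python3 - <<'E'
from h import *
c=cap("side"); save(c,"s9.png",(220,170,420,320),3); sj()
c=cap("wrist"); save(c,"w9.png",(220,180,420,330),3); P=cloud(c); print(P[262:280:3,[300,340],2].round(4)); sj()
E
```

```text
s 108.7 yj 1.0 z 40.8 F [-2.5 -0.2  9. ] t 22.175
[[0.0356 0.0364]
 [0.0356 0.0365]
 [0.0354 0.0352]
 [0.0365 0.037 ]
 [0.0368 0.037 ]
 [0.0358 0.0348]]
s 108.7 yj 1.0 z 40.8 F [-2.3 -0.   9.1] t 22.225
```

View pics/w9.png

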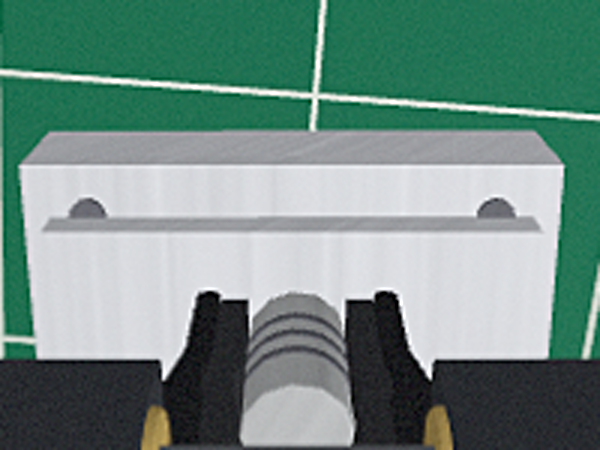

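The pin is home: its shoulder rests on the shut lid at (298,300), gripped and pressed with about 9–10 N. Handing in.

```bash
python3 -c "
from station import ticket
print(ticket.finish_job())"
```

```text
the job is handed in; nothing more can be done
None
```

I handed the job in at about 22 s: the square mount is flush in the pocket, the lid is shut, and the pin is home on the lid, still gripped and pressed down with about 9–10 N; the judged result was not reported back.

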